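# Lay the tunnel portal in its sanding cradle

### The job

Get the dark stone tunnel portal that stands on the wooden board ready for having its feet sanded, touching it only with pushes and never picking it up: slide it upright along the board until both feet are up against the near edge of the cork pad, then tip it over with a push high on its crown so that it falls flat on the cork, inside the white lines drawn there. Then turn the aluminium hold-down arm by its red knob until it points straight back at the portal's feet and lies over the crown. Leave the sanding block, the green paint jar and the glue bottle where they are.

Things in the scene. Friction and masses are not known exactly. Their poses are not given: they have to be found in the camera images.
- cradle: Sanding cradle fixed to the bench. Origin on the bench (z = 0) under the middle of the cork pad's near edge; x points away over the pad, y left, z up. Plywood base board x -122..178, y +-89 mm, top 9 mm above the bench. Wooden side rails beside the pad: inner faces at y = +-75, x 12..112, top 22 mm above the bench. Wooden pivot block x 124..158, y +-23, 28 mm high.
- pad_edge (a point): Middle of the cork pad's near top edge, 17 mm above the bench, right above the cradle's origin. The pad is 8 mm thick on the base board, x 0..119, y +-73 mm in the cradle's axes. White lines drawn on it mark where the lying portal belongs: side lines at y = +-71, crown line at x = 117 mm; the near side has no line, there the feet hang before the pad's edge.
- portal: Dark stone portal (arch), loose: 129 wide along its y, 118 tall, wall 10 mm thick along its x, 0.08 to 0.16 kg. Origin: middle of its underside. Starts upright on the base board, feet 20 to 50 mm short of the pad, x axis within 0.12 rad of the cradle's x. Legs 36 to 62 mm either side of the middle, opening 71 mm high. Foot plates 3 mm thick reach 13 mm before and behind the middle plane.
- portal_crown (a point): Point inside the solid crown (72 to 114 mm above the underside in the middle), 105 mm above the portal's underside: 114 mm above the bench standing, 22 mm lying flat. Pushed up to 15 mm above the board the portal slides; pushed at the crown it tips and falls beyond about 13 degrees. Lying flat, its feet hang before the pad's edge, origin about 3 mm before it; top face 27 mm above the bench.
- hold_down_pivot (a point): Point on the vertical hinge axis of the hold-down arm, on the arm's top face, 36.5 mm above the bench, 140 mm along the cradle's x axis from its origin, y = 0.
- hold_down_knob (a point): Middle of the round red knob that stands up from the arm, 38 mm from the hinge axis. The knob is 12 mm across at its head (9 mm at the foot) and reaches from 36.5 to 57.5 mm above the bench; this point is 47.5 mm above the bench.
- hold_down (a joint): Hinge of the flat aluminium hold-down arm (52 mm long from the axis, 18 wide, 29.5 to 36.5 mm above the bench), rad. 0: arm along the cradle's +y (left), clear of the pad; grows anticlockwise seen from above; 1.57: along the cradle's -x, over the lying portal's crown with 2.5 mm of air. Stops at -0.8 and 1.6, starts at -0.6 to 0.25, stays where left; about 1 N at the knob turns it.
- sandblock: Bystander: cork sanding block 46 x 75 x 24 mm lying on the bench to the right of the cradle; origin at the middle of its underside.
- green_jar: Bystander: small green paint jar, 30 mm across, 42 mm tall, standing on the bench left of the far end of the cradle; origin at the middle of its underside.
- glue: Bystander: white glue bottle with green nozzle, 39 mm across, 116 mm tall, standing on the bench left of the near part of the cradle; origin at the middle of its underside.
There are look-alikes about, which are no part of the job. Of the things that look like the portal, the smaller one is meant.

How it is judged:
On the way, in this order (a step that is already met when the one before it is completed fails the run):
1. the portal, still upright, has been slid up to the pad: its feet are within about 10 mm of the cork's near edge (angle between portal's own z axis and vertical below 0.15 rad and x of portal in the frame of cradle above -0.023 m), for 0.05 s.
2. the portal has been tipped over and lies flat on the cork inside the white lines, before the arm is turned over it (height (world z) of portal_crown below 0.027 m and height (world z) of portal between 0.015 and 0.028 m and angle between the y axis of portal and the y axis of cradle, either way round below 0.12 rad and x of portal in the frame of cradle between -0.016 and 0.002 m and x of portal_crown in the frame of cradle above 0.085 m and y of portal in the frame of cradle between -0.009 and 0.009 m and y of portal_crown in the frame of cradle between -0.009 and 0.009 m and value of joint hold_down below 0.7 rad), for 0.2 s.
At the end, for the whole second after the job is handed in: The portal lies flat on the cork inside the white lines (crown point less than 27 mm above the bench, its underside at most 16 mm before the pad's near edge, within 9 mm of the middle, square within 0.12 rad), at rest, and the hold-down arm is turned over its crown (joint above 1.35 rad) (height (world z) of portal_crown below 0.027 m and height (world z) of portal between 0.015 and 0.028 m and angle between the y axis of portal and the y axis of cradle, either way round below 0.12 rad and x of portal in the frame of cradle between -0.016 and 0.002 m and x of portal_crown in the frame of cradle above 0.085 m and y of portal in the frame of cradle between -0.009 and 0.009 m and y of portal_crown in the frame of cradle between -0.009 and 0.009 m and value of joint hold_down above 1.35 rad and linear speed of portal below 0.02 m/s and velocity of joint hold_down below 0.05 rad/s); the robot touches nothing.
It fails at once if the portal is lifted off the board or cradle (its underside's middle rises more than 30 mm above the board) (height (world z) of portal above 0.039 m).
It fails at once if the sanding block is pushed aside or knocked over (distance of sandblock from where it was at the start of the episode above 0.015 m or angle between sandblock's own z axis and vertical above 0.3 rad).
It fails at once if the green paint jar is pushed aside or knocked over (distance of green_jar from where it was at the start of the episode above 0.015 m or angle between green_jar's own z axis and vertical above 0.3 rad).
It fails at once if the glue bottle is pushed aside or knocked over (distance of glue from where it was at the start of the episode above 0.015 m or angle between glue's own z axis and vertical above 0.3 rad).
It also fails if it takes over 67 s, if anything falls off the work surface, if the arm or the gripper's body presses on something with over 40 N, if the wrist force passes 120 N, or if a joint passes its speed limit or range.

### The arm

A 6-joint arm with a two-finger parallel gripper is mounted at the origin on a cart in front of the work surface, level with it; the furniture and walls round the work are solid. World frame = base frame: x ahead of the robot, y to its left, z up, the work surface at z = 0. Lengths are in m, angles in rad, forces in N, time in s.
With the tool pointing down it reaches from about 0.4 to 0.825 m from the base axis. Payload 7 kg.
Tool frame: the origin (TCP) lies between the finger pads; the fingertips stand 19 mm ahead of it and the grasp point (between the pads) is the TCP; z points along the fingers, y is the line along which they close (so a half turn about z gives the same grasp; the last joint's range is limited). The gripper opens to 85 mm and grips with 20 to 120 N. Pads are 22 mm wide; open, the fingers measure 114 mm over their backs; the gripper's body (76 mm by 85 mm) begins 54 mm behind the grasp point. The pads swing forward as they close: fully open they stand 13 mm farther back than shut.
Start: joints at [-0.863, 0.359, 0.012, 0, -1.224, -0.288], TCP at [0.275, -0.616, 0.25] pointing down, gripper open.
Joint ranges: [-3.07, 3.07], [-1.43, 2.12], [-1.02, 1.25], [-3.03, 1.67], [-3.05, -0], [-3.03, 3.03]. Speed limits (rad/s): [2.39, 2.39, 3.01, 3.14, 3.14, 3.14].

### API

Orientations are given as a unit quaternion [w, x, y, z].
In Python, from plant import get_state, snapshot, close_job, look_for gives the robot as it stands. The module is installed in compiled form; this text tells all that it offers.
- The arm moves only by the shell command python3 -m jog 'ROWS' [FORCE]. ROWS is JSON, a list of rows, each a list of 3 entries, a list of its own where there are three numbers: the shift along the world's x, y, z in mm, then the turn about the world's z in rad, then the closure in counts, from 0 (fully open) to 255 (shut). A call has 1 to 5 rows; each row is the pose to reach, as a shift and turn from the pose commanded when the call began; what a row does not reach only later rows make up. A row lasts 1/8 s, in which the tool goes at most 62.5 mm and 10.7 degrees, less where a joint would pass 70% of its speed; a pose out of reach is approached as far as the arm can. A call with a gripper value outside its range is refused whole. The fingers move at their own pace and stop on an object; FORCE is the grip in N (left out, the last holds). Time passes only in rows, so rows that repeat a pose let the fingers close. It gives the time, the measured TCP pose, the force, the opening and the grip force at its end, in the units of the state.
- get_state(): the state, without advancing time (a new reading comes with each control period).
- snapshot(name): name is "scene" or "top" or "wrist"; returns a dict with "image" (420x560x3 uint8, blue, green, red), "depth" (420x560 float32, m along the optical axis (not along the pixel's ray), 0 where there is no reading), "vertical_fov" (degrees; the focal length in pixels is half the picture's height over the tangent of half this angle, whatever the lens; pixels are square), "cx", "cy" (the principal point, pixels), "T" (4x4, takes a point from camera to world coordinates). Camera axes: x right, y down, z forward; pixel columns grow to the right and rows downward; lengths in m; the calibration is good to about 2 mm. A picture is of the moment at which its call begins.
- close_job(): hands the job in; it is judged then, once.
Trained networks look in a picture, given as the dict that the camera call returned (one of the last four; its "shot" number tells which), for a name from the list of things; names that differ only in an ending like _2 or _b are one class to them, and where a whole thing is asked for, a point or a joint stands for the part that bears it (a point fixed in the world has none). Each returns a list of dicts, best first, with "score" (0 to 1); they miss things now and then, are a little off and sometimes report something else, mostly with a low value. They report only what shows in the picture. A call takes as long as a camera call. They do not tell look-alikes from the thing itself.
- look_for(picture, query): "pixel" ([column, row] in pixels, amid what is visible of it).
The state is a dict: "t": time; "joint_pos": joint angles; "dq": joint speeds; "joint_torque": joint torques, N m; "eef_pos": TCP position; "orientation": TCP orientation; "ft_force": force on the tool from outside, world axes, zero at the start; "torque": the same for the moment, N m; "grip_width": finger opening in m; "grip_force": force on a finger pad.
Only numpy, scipy, OpenCV 4.12 (cv2) and the standard library are available. Lean on these libraries where they do the work, as an engineer would, in place of code of your own. Each camera call takes 0.05 s, during which the arm holds its last target. There are 200 camera calls.

## Working session

There is one attempt and no reset: what is moved stays moved. The work goes in short steps, Python scripts to look and compute and a shell command to move; the robot and the scene stay as the last step left them, time stands still between calls to the robot, and variables do not carry over. Pictures are saved under pics/ and viewed, at most 10 in all, crops included, and the job is handed in when it is done.

```bash
mkdir -p pics; cat > h.py <<'E'
import numpy as np,cv2
from plant import get_state,snapshot,close_job,look_for
def f(s): return 210/np.tan(np.radians(s["vertical_fov"])/2)
def w(s,u,v,z=None):
    T=np.array(s["T"]);r=np.array([(u-s["cx"])/f(s),(v-s["cy"])/f(s),1])
    if z is None:
        d=s["depth"][int(round(v)),int(round(u))]
    else:
        d=(z-T[2,3])/(T[:3,:3]@r)[2]
    return T[:3,:3]@(r*d)+T[:3,3]
def cloud(s):
    v,u=np.mgrid[:420,:560];d=s["depth"]
    P=np.stack([(u-s["cx"])/f(s)*d,(v-s["cy"])/f(s)*d,d],-1);T=np.array(s["T"])
    return P@T[:3,:3].T+T[:3,3]
def px(s,p):
    T=np.array(s["T"]);c=T[:3,:3].T@(np.array(p)-T[:3,3]);return c[:2]/c[2]*f(s)+[s["cx"],s["cy"]]
E
python3 - <<'E'
from h import *
np.set_printoptions(precision=3,suppress=True)
for n in("scene","top"):
    s=snapshot(n);cv2.imwrite(f"pics/{n}0.png",s["image"])
    np.savez(f"{n}0.npz",**{k:np.array(v) for k,v in s.items()})
    for q in("cradle","portal","hold_down_pivot","hold_down_knob","hold_down","sandblock","green_jar","glue","pad_edge"):
        for r in look_for(s,q)[:3]:
            print(n,q,round(r["score"],2),np.round(r["pixel"]),w(s,*r["pixel"]))
print(get_state())
E
```

```text
scene cradle 0.95 [314. 267.] [ 0.501 -0.1    0.018]
scene cradle 0.27 [353. 230.] [ 0.642 -0.077  0.038]
scene portal 0.78 [288. 247.] [ 0.429 -0.103  0.099]
scene portal 0.75 [206. 178.] [0.45  0.205 0.117]
scene portal 0.19 [351. 229.] [ 0.641 -0.073  0.037]
scene hold_down_pivot 0.91 [315. 266.] [ 0.506 -0.098  0.017]
scene hold_down_knob 0.51 [350. 233.] [ 0.627 -0.08   0.037]
scene hold_down 0.46 [352. 230.] [ 0.641 -0.075  0.038]
scene sandblock 0.96 [358. 319.] [ 0.452 -0.255  0.024]
scene green_jar 0.72 [315. 214.] [0.633 0.033 0.031]
scene glue 0.67 [263. 212.] [0.501 0.061 0.073]
scene pad_edge 0.68 [316. 271.] [ 0.496 -0.111  0.018]
top cradle 0.62 [317. 227.] [ 0.519 -0.078  0.017]
top cradle 0.51 [315. 180.] [ 0.633 -0.076  0.037]
top portal 0.93 [316. 257.] [ 0.44  -0.066  0.128]
top portal 0.58 [184. 254.] [0.45  0.212 0.164]
top portal 0.32 [316. 224.] [ 0.528 -0.075  0.017]
top hold_down_pivot 0.96 [317. 228.] [ 0.518 -0.077  0.018]
top hold_down_pivot 0.33 [314. 178.] [ 0.638 -0.074  0.036]
top hold_down_knob 0.58 [314. 177.] [ 0.639 -0.072  0.038]
top hold_down 0.45 [316. 178.] [ 0.637 -0.078  0.034]
top sandblock 0.73 [383. 247.] [ 0.466 -0.232  0.029]
top green_jar 0.45 [265. 179.] [0.636 0.045 0.043]
top glue 0.75 [253. 227.] [0.511 0.071 0.104]
{'t': 1.0, 'joint_pos': array([-0.863,  0.359,  0.012, -0.   , -1.224, -0.288]), 'dq': array([-0.   ,  0.   , -0.002,  0.001, -0.001,  0.001]), 'joint_torque': array([ -0.002, -58.3  ,  29.366,   6.942,  -0.001,  -0.   ]), 'eef_pos': array([ 0.275, -0.616,  0.25 ]), 'orientation': array([ 0.   , -0.208,  0.978, -0.   ]), 'ft_force': array([-0.214,  0.034,  0.514]), 'torque': array([ 0.028, -0.034, -0.005]), 'grip_force': 0.0, 'grip_width': 0.08513389494815708}
```

```bash
python3 -c "
import cv2,numpy as np
a=cv2.imread('pics/scene0.png');b=cv2.imread('pics/top0.png')
cv2.imwrite('pics/both0.png',cv2.resize(np.vstack([a,b]),(400*1,600)))"
```

```text
(no output)
```

View pics/top0.png

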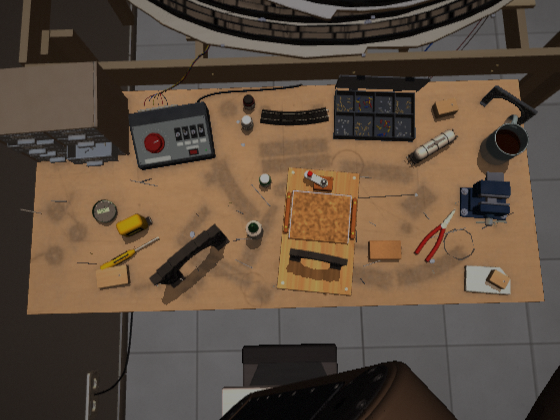

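View pics/scene0.png

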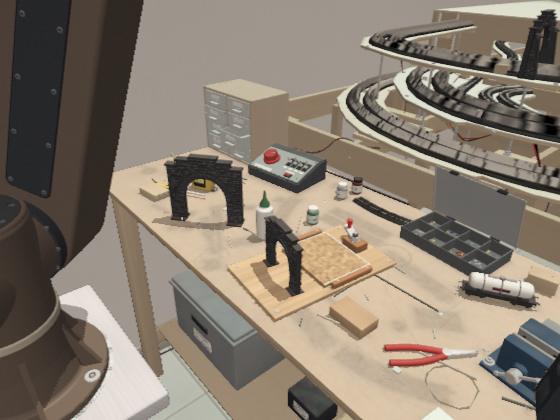

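The look-alikes are the portal on the board (top 318,258; scene 285,255) and the bigger one on the bench to the left (top 190,255; scene 205,190). The one on the board is smaller, so that's the one to use. The red knob is at top (308,175), with the arm pointing left. Next I fit the poses.

```bash
cat >> h.py <<'E'
def rect(P):
    r=cv2.minAreaRect((P[:,:2]*1000).astype(np.float32));return np.round(r[0],1),np.round(r[1],1),round(r[2],2)
def red(s,lo=0.038):
    C=cloud(s);I=cv2.cvtColor(s["image"],cv2.COLOR_BGR2HSV)
    m=((I[...,0]<8)|(I[...,0]>172))&(I[...,1]>150)&(I[...,2]>80)&(C[...,2]>lo)&(C[...,2]<.07)&(abs(C[...,1]+.07)<.1)&(C[...,0]>.55)&(C[...,0]<.75)
    return C[m],np.argwhere(m)
E
python3 - <<'E'
from h import *
np.set_printoptions(precision=4,suppress=True)
for n in("top","scene"):
    s=dict(np.load(n+"0.npz"));C=cloud(s);X,Y,Z=np.moveaxis(C,-1,0)
    I=s["image"].astype(int)
    reg=(X>.33)&(X<.75)&(Y>-.19)&(Y<.04)&(s["depth"]>0)
    print(n,"hist",np.histogram(Z[reg],bins=np.arange(-.004,.06,.003)))
    def big(m):
        k,l,st,_=cv2.connectedComponentsWithStats(m.astype(np.uint8));i=1+np.argmax(st[1:,4]);return l==i
    for lab,m in(("base+",reg&(Z>.005)&(Z<.045)),("pad",reg&(Z>.0135)&(Z<.0195))):
        b=big(m);print(lab,b.sum(),rect(C[b]))
    m=reg&(Z>.085)&(Z<.15)&(X<.55);P=C[m];print("crown",m.sum(),rect(P),P.max(0),P.min(0))
    R,_=red(s);print("red",len(R),R.mean(0) if len(R) else 0,R.max(0) if len(R) else 0)
s=dict(np.load("top0.npz"));a=cv2.resize(s["image"][160:300,240:400],None,fx=4,fy=4)
s=dict(np.load("scene0.npz"));b=cv2.resize(s["image"][200:320,220:400],None,fx=3,fy=3)
o=np.zeros((560,640,3),np.uint8);o[:,:640]=a;cv2.imwrite("pics/c.png",o)
E
```

```text
top hist (array([1689, 3375, 1451, 1324, 2473, 1153, 1205, 1386,  475,  152,  102,
         81,   37,   66,   53,   21,   10,    5,    2,   12,   11]), array([-0.004, -0.001,  0.002,  0.005,  0.008,  0.011,  0.014,  0.017,
        0.02 ,  0.023,  0.026,  0.029,  0.032,  0.035,  0.038,  0.041,
        0.044,  0.047,  0.05 ,  0.053,  0.056,  0.059]))
base+ 8284 (array([513.9, -82.6]), array([180.5, 305. ]), 82.89)
pad 2367 (array([546.9, -85.5]), array([154.9, 120.7]), 83.38)
crown 440 (array([442.6, -71.4]), array([128.3,  14.7]), 77.49) [ 0.4617 -0.0076  0.131 ] [ 0.4228 -0.1344  0.0861]
red 19 [ 0.6444 -0.0622  0.0555] [ 0.6503 -0.0583  0.0596]
scene hist (array([ 106, 4071, 1022,  319, 3512,  758,  457, 2009,  325,  196,  136,
        138,   65,   96,   75,   54,   43,   37,   31,   41,   43]), array([-0.004, -0.001,  0.002,  0.005,  0.008,  0.011,  0.014,  0.017,
        0.02 ,  0.023,  0.026,  0.029,  0.032,  0.035,  0.038,  0.041,
        0.044,  0.047,  0.05 ,  0.053,  0.056,  0.059]))
base+ 7773 (array([514.9, -84.2]), array([185.6, 302.6]), 82.08)
pad 2249 (array([564.1, -92.5]), array([165.8, 158.1]), 83.08)
crown 862 (array([441.6, -71.7]), array([130. ,  15.9]), 77.4) [ 0.4581 -0.0077  0.1295] [ 0.4211 -0.1363  0.0851]
red 29 [ 0.6414 -0.0648  0.0507] [ 0.6447 -0.06    0.0594]
```

View pics/c.png

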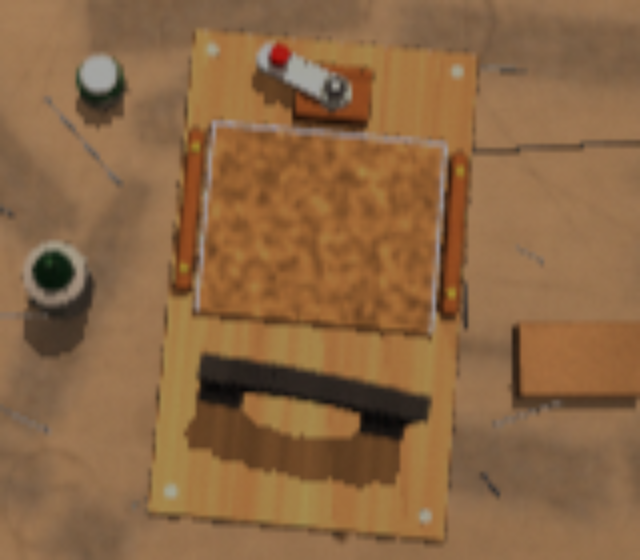

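The crop confirms the smaller portal (crop 200-430, 355-445) on the board, with its left end ahead of its right. The gripper body would hit the crown before vertical fingers reached the legs. So I'll push with one finger's back, with the tool's y axis along the cradle's x. First I refine the pad corners and start moving.

```bash
python3 - <<'E'
from h import *
np.set_printoptions(precision=4,suppress=True)
s=dict(np.load("top0.npz"))
c=lambda u,v:w(s,240+u/4-.4,160+v/4-.4,.017)[:2]
NL,NR,FL,FR=c(197,312),c(432,332),c(213,122),c(447,142)
print((NL+NR)/2,(FL+FR)/2); 
for d in((FL-NL),(FR-NR)):print(np.arctan2(d[1],d[0]),np.linalg.norm(d))
d=NL-NR;print(np.arctan2(-d[0],d[1]),np.linalg.norm(d))
c=lambda u,v:w(s,240+u/4-.4,160+v/4-.4,.009)[:2]
B=[c(195,28),c(478,52),c(445,541),c(150,513)];print(rect(np.array(B)))
E
python3 -m jog '[[[60,150,0],0.2,0],[[95,512,-60],1.03,0],[[95,512,-60],1.03,0],[[95,512,-60],1.03,0],[[95,512,-60],1.03,0]]'
```

```text
[ 0.4879 -0.0792] [ 0.6045 -0.093 ]
-0.11053716776467934 0.11772489038942016
-0.12625734109016074 0.11721693982209856
-0.1109673686757559 0.14176698938046417
(array([515.6, -82.4]), array([176.4, 300.4]), 83.29)
t: 1.62
eef_pos: [0.3371, -0.3118, 0.2179]
orientation: [0.0, -0.63, 0.777, -0.0]
ft_force: [0.2, 0.6, 0.2]
grip_width: 0.0855
grip_force: 0.0
```

```bash
python3 -m jog '[[[33,208,-28],0.09,0],[[33,208,-28],0.09,0],[[33,208,-28],0.09,0],[[33,208,-28],0.09,0],[[33,208,-28],0.09,0]]'
python3 - <<'E'
from h import *
for n in("scene","wrist"):
    s=snapshot(n);cv2.imwrite(f"pics/{n}1.png",s["image"]);np.savez(n+"1.npz",**{k:np.array(v) for k,v in s.items()})
a=cv2.imread("pics/scene1.png")[100:340,120:440];b=cv2.imread("pics/wrist1.png")
cv2.imwrite("pics/c1.png",np.hstack([cv2.resize(a,(400,300)),cv2.resize(b,(400,300))]))
print(get_state()["joint_pos"])
E
```

```text
t: 2.25
eef_pos: [0.3703, -0.104, 0.1901]
orientation: [0.0, -0.664, 0.748, -0.0]
ft_force: [-0.4, 0.3, 0.3]
grip_width: 0.0852
grip_force: 0.0
[ 2.44400449e-01 -9.10681509e-02 -6.69520863e-01  1.14582890e-04
 -9.91983728e-01 -3.66725227e-01]
```

View pics/c1.png

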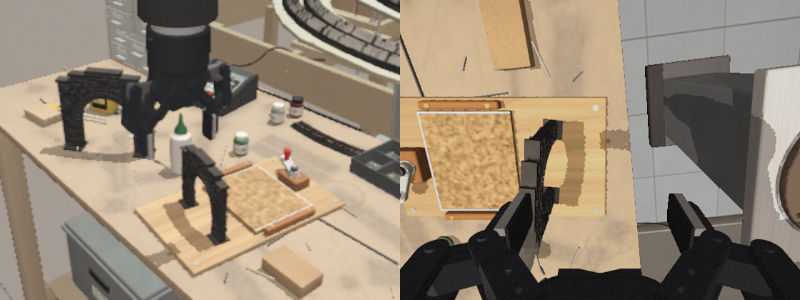

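The arm reaches behind the portal. In the scene half the knuckles look wider than the fingertips, so I measure the finger profile from depth.

```bash
python3 - <<'E'
from h import *
p=np.array([.3703,-.104,.1901]);a=np.radians(-6.8);d=np.array([np.cos(a),np.sin(a)]);n=np.array([-d[1],d[0]])
for nm in("scene1","wrist1"):
    s=dict(np.load(nm+".npz"));C=cloud(s)[s["depth"]>0];q=C-p;al=q[:,:2]@d*1000;la=q[:,:2]@n*1000;z=q[:,2]*1000
    print(nm)
    for lo in range(-30,90,6):
        m=(z>=lo)&(z<lo+6)&(abs(la)<45)&(abs(al)<90)
        if m.sum()>3:print(lo,m.sum(),np.round(np.percentile(al[m],[0,3,50,97,100])),np.round(np.percentile(la[m],[2,98])))
E
```

```text
scene1
-6 36 [-50. -50.  42.  48.  49.] [-13.   7.]
0 62 [-56. -56.  42.  50.  55.] [-13.   8.]
6 88 [-57. -57. -43.  55.  57.] [-13.   8.]
12 91 [-57. -56. -44.  54.  56.] [-13.   8.]
18 87 [-57. -56. -43.  54.  55.] [-13.   7.]
24 87 [-57. -57.  41.  54.  55.] [-13.   9.]
30 79 [-58. -57.  43.  50.  53.] [-14.   9.]
36 81 [-71. -66. -42.  65.  70.] [-15.   6.]
42 197 [-75. -74. -45.  68.  72.] [-15.   8.]
48 238 [-75. -74. -41.  70.  72.] [-17.   9.]
54 271 [-74. -73. -32.  69.  73.] [-19.  11.]
60 300 [-73. -72. -26.  68.  72.] [-19.  13.]
66 266 [-73. -72. -13.  66.  72.] [-19.  14.]
72 224 [-72. -71. -23.  65.  70.] [-21.   7.]
78 275 [-71. -70. -15.  66.  69.] [-22.   7.]
84 360 [-70. -69. -11.  63.  69.] [-21.   5.]
wrist1
-12 16 [-44. -44. -43.  42.  42.] [-9.  3.]
-6 459 [-54. -48. -43.  47.  53.] [-12.  10.]
0 811 [-57. -55. -43.  53.  55.] [-12.   9.]
6 959 [-58. -56. -43.  54.  56.] [-12.   9.]
12 1084 [-57. -56. -43.  54.  56.] [-12.  10.]
18 1255 [-58. -56.  41.  54.  56.] [-12.   9.]
24 1113 [-57. -54. -43.  53.  55.] [-12.   5.]
30 1007 [-63. -55.  42.  52.  62.] [-13.  -1.]
36 2147 [-75. -69.  40.  67.  73.] [-14.  -7.]
42 6815 [-76. -70. -39.  68.  74.] [-14.   8.]
48 6097 [-75. -72.   6.  70.  74.] [-17.   8.]
54 6522 [-74. -70.  -1.  68.  73.] [-18.  -8.]
60 8440 [-70. -65.  -1.  63.  68.] [-18.  -8.]
66 3805 [-65. -60.   1.  59.  63.] [-19. -12.]
72 185 [-30. -19.  12.  21.  29.] [-21. -19.]
```

With the gripper open the tips reach 6 mm past the TCP, and the knuckles stick out 17 mm beyond the finger backs. A low push with a vertical tool would therefore hit the crown first and tip the portal.

Instead I'll straddle the crown loosely from above, with one finger behind it and one in front and no clamping. The rear finger pushes and the front one keeps the portal from tipping. First I hover over the crown and look.

```bash
python3 -m jog '[[[72,32,20],-0.10,0],[[72,32,20],-0.10,0],[[72,32,20],-0.10,0],[[72,32,20],-0.10,0]]'
cat >> h.py <<'E'
def crown(s,zlo=.1,zhi=.15):
    C=cloud(s);m=(C[...,2]>zlo)&(C[...,2]<zhi)&(C[...,0]>.38)&(C[...,0]<.54)&(C[...,1]>-.17)&(C[...,1]<.02)&(s["image"].max(-1)<90)
    k,l,st,_=cv2.connectedComponentsWithStats(m.astype(np.uint8));i=1+np.argmax(st[1:,4]);return C[l==i]
E
python3 - <<'E'
from h import *
for n in("wrist","top","scene"):
    s=snapshot(n);P=crown(s);print(n,len(P),rect(P),np.median(P[:,2]))
    t=P[P[:,2]>.12];print(rect(t) if len(t)>5 else 0)
    cv2.imwrite(f"pics/{n}2.png",s["image"])
E
```

```text
t: 2.85
eef_pos: [0.4409, -0.0744, 0.2094]
orientation: [-0.001, -0.623, 0.782, 0.0]
ft_force: [0.4, -0.5, -0.7]
grip_width: 0.0853
grip_force: 0.0
wrist 2992 (array([441.4, -70.6]), array([126.6,  14.2]), 77.26) 0.12043534326117128
(array([441.5, -70.2]), array([93.1, 14.1]), 77.97)Traceback (most recent call last):
  File "<stdin>", line 3, in <module>
  File "h.py", line 25, in crown
    k,l,st,_=cv2.connectedComponentsWithStats(m.astype(np.uint8));i=1+np.argmax(st[1:,4]);return C[l==i]
                                                                      ~~~~~~~~~^^^^^^^^^^
    return _wrapfunc(a, 'argmax', axis=axis, out=out, **kwds)
    return bound(*args, **kwds)
ValueError: attempt to get argmax of an empty sequence
```

View pics/wrist2.png

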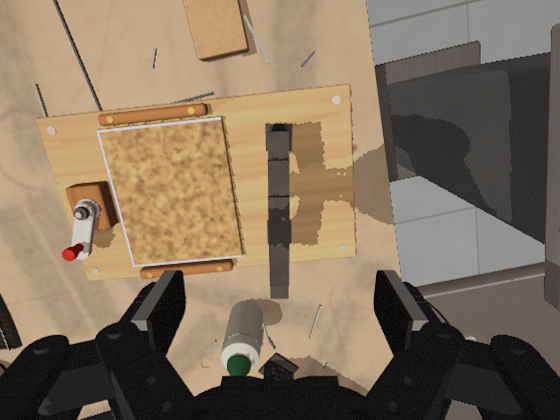

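The crown (268-292, 125-298) lies square between the fingers. I descend and close to a loose straddle.

```bash
python3 -m jog '[[[1,3,-60],0,0],[[1,3,-109],0,0],[[1,3,-109],0,60],[[1,3,-109],0,140],[[1,3,-109],0,190]]' 20; python3 -m jog '[[[0,0,0],0,190],[[0,0,0],0,190],[[0,0,0],0,190]]'
```

```text
t: 3.58
eef_pos: [0.4444, -0.0703, 0.103]
orientation: [0.002, -0.624, 0.781, -0.001]
ft_force: [-0.2, 0.4, 0.7]
grip_width: 0.032
grip_force: 0.0
t: 3.95
eef_pos: [0.4431, -0.0705, 0.1012]
orientation: [0.0, -0.624, 0.782, -0.0]
ft_force: [0.6, 0.6, -0.6]
grip_width: 0.0215
grip_force: 0.0
```

```bash
python3 -m jog '[[[0,0,0],0,206],[[0,0,0],0.0,206],[[4,0,0],0.02,206],[[8,-1,0],0.04,206],[[12,-1,0],0.05,206]]'; python3 -m jog '[[[3,0,0],0.02,206],[[6,-1,0],0.04,206],[[8,-1,0],0.05,206],[[8,-1,0],0.05,206]]'
python3 - <<'E'
from h import *
for n in("top","scene"):
    s=snapshot(n);cv2.imwrite(f"pics/{n}3.png",s["image"])
a=cv2.imread("pics/scene3.png")[170:320,190:390];b=cv2.imread("pics/top3.png")[160:310,240:400]
cv2.imwrite("pics/c3.png",np.hstack([cv2.resize(a,(400,300)),cv2.resize(b,(400,300))]))
E
```

```text
t: 4.58
eef_pos: [0.4554, -0.0716, 0.1009]
orientation: [-0.0, -0.644, 0.765, 0.0]
ft_force: [-1.3, -0.1, 0.4]
grip_width: 0.0168
grip_force: 0.1
t: 5.08
eef_pos: [0.4629, -0.0725, 0.1008]
orientation: [-0.0, -0.662, 0.749, 0.0]
ft_force: [-0.6, 0.8, -0.2]
grip_width: 0.0165
grip_force: 1.2
```

View pics/c3.png

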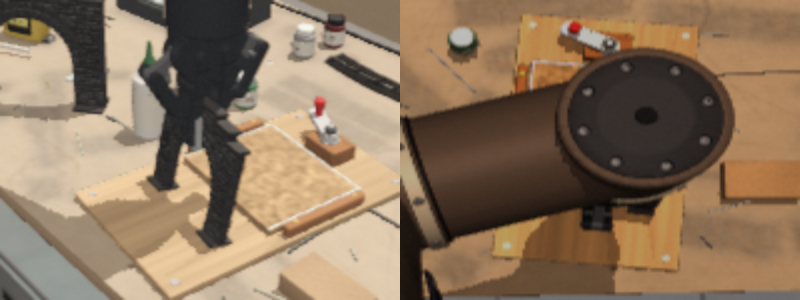

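The scene half (portal at 150-240, 110-245) shows it leaning forward inside the loose straddle. I'll tighten the gap a little and measure the tilt and the feet.

```bash
python3 -m jog '[[[0,0,0],0,210],[[0,0,0],0,214],[[0,0,0],0,216],[[0,0,0],0,216]]'
cat >> h.py <<'E'
O=np.array([.488,-.079]);A=-.117
def cr(P):
    c,q=np.cos(A),np.sin(A);D=P[...,:2]-O;return np.stack([D[...,0]*c+D[...,1]*q,-D[...,0]*q+D[...,1]*c,P[...,2]],-1)*1000
def prof(s):
    C=cr(cloud(s));ok=(s["depth"]>0)&(s["image"].max(-1)<75)&(C[...,0]>-80)&(C[...,0]<40)&(abs(C[...,1])<75)
    for side,lo,hi in(("R",-62,-38),("L",38,62)):
        for z in(10,14,20,30,40,50,60,70,80,90,100,110):
            m=ok&(C[...,2]>z)&(C[...,2]<z+(4 if z<20 else 10))&(C[...,1]>lo)&(C[...,1]<hi)
            if m.sum()>5:print(side,z,m.sum(),np.round(np.percentile(C[m][:,0],[3,50,97])))
E
python3 - <<'E'
from h import *
s=snapshot("scene");prof(s)
E
```

```text
t: 5.68
eef_pos: [0.463, -0.0725, 0.101]
orientation: [0.0, -0.662, 0.749, -0.0]
ft_force: [-0.6, 0.6, -0.8]
grip_width: 0.0131
grip_force: 1.6
R 14 39 [-50. -45. -38.]
R 20 47 [-43. -42. -33.]
R 30 43 [-43. -40. -36.]
R 40 45 [-42. -39. -33.]
R 50 48 [-40. -39. -34.]
R 60 44 [-39. -37. -32.]
R 70 43 [-38. -37. -33.]
R 80 52 [-37. -35. -30.]
R 90 52 [-36. -34. -27.]
R 100 47 [-35. -33. -26.]
R 110 33 [-34. -32. -23.]
L 10 7 [-47. -44. -40.]
L 14 27 [-48. -43. -39.]
L 20 28 [-42. -40. -37.]
L 30 32 [-40. -38. -36.]
L 40 29 [-38. -37. -34.]
L 50 29 [-37. -36. -35.]
L 60 26 [-36. -35. -33.]
L 70 27 [-35. -34. -32.]
L 80 26 [-35. -33. -31.]
L 90 15 [-34. -32. -31.]
```

```bash
python3 -m jog '[[[4,0,0],0,217],[[8,-1,0],0,217],[[12,-1,0],0,217],[[16,-2,0],0,217],[[16,-2,0],0,217]]'
python3 - <<'E'
from h import *
s=snapshot("scene");prof(s)
E
```

```text
t: 6.35
eef_pos: [0.4794, -0.0746, 0.1009]
orientation: [0.0, -0.662, 0.749, -0.0]
ft_force: [-1.5, -0.1, 0.8]
grip_width: 0.0128
grip_force: 3.4
R 10 14 [-32. -26. -22.]
R 14 34 [-33. -28. -17.]
R 20 41 [-27. -25. -19.]
R 30 45 [-25. -24. -19.]
R 40 43 [-24. -23. -16.]
R 50 46 [-23. -21. -17.]
R 60 49 [-22. -20. -16.]
R 70 45 [-21. -19. -14.]
R 80 46 [-21. -19. -13.]
R 90 54 [-19. -17. -14.]
R 100 40 [-18. -16. -14.]
R 110 33 [-18. -14.  -8.]
L 10 8 [-30. -24. -22.]
L 14 24 [-31. -27. -22.]
L 20 28 [-24. -22. -20.]
L 30 30 [-24. -21. -20.]
L 40 29 [-22. -20. -18.]
L 50 28 [-21. -19. -16.]
L 60 24 [-20. -18. -17.]
L 70 32 [-19. -17. -16.]
L 80 26 [-18. -16. -15.]
L 90 20 [-17. -16. -15.]
```

```bash
python3 -m jog '[[[3,0,0],0,218],[[5,-1,0],0,218],[[5,-1,0],0,218]]';python3 -m jog '[[[2,0,0],0,218],[[2,0,0],0,218]]'; python3 -m jog '[[[2,0,0],0,218],[[2,0,0],0,218]]'
python3 - <<'E'
from h import *
s=snapshot("scene");prof(s)
E
```

```text
t: 6.78
eef_pos: [0.4841, -0.0753, 0.1009]
orientation: [0.0, -0.662, 0.749, 0.0]
ft_force: [-2.9, 2.6, 5.2]
grip_width: 0.0127
grip_force: 10.4
t: 7.02
eef_pos: [0.4852, -0.0754, 0.1009]
orientation: [-0.001, -0.662, 0.749, 0.001]
ft_force: [-6.0, 3.4, 8.0]
grip_width: 0.0125
grip_force: 18.1
t: 7.28
eef_pos: [0.4863, -0.0756, 0.1009]
orientation: [-0.001, -0.662, 0.749, 0.001]
ft_force: [-8.6, 3.8, 12.9]
grip_width: 0.0128
grip_force: 26.2
R 10 8 [-27. -21. -12.]
R 14 36 [-29. -24. -18.]
R 20 43 [-22. -20. -17.]
R 30 44 [-20. -18. -13.]
R 40 45 [-20. -17. -10.]
R 50 46 [-18. -16.  -9.]
R 60 50 [-17. -14.  -9.]
R 70 51 [-16. -13.  -7.]
R 80 47 [-14. -13.  -6.]
R 90 51 [-13. -11.  -5.]
R 100 47 [-12. -10.  -5.]
R 110 32 [-11.  -8.  -1.]
L 14 23 [-26. -21. -17.]
L 20 29 [-19. -18. -16.]
L 30 27 [-19. -17. -14.]
L 40 32 [-16. -15. -12.]
L 50 25 [-15. -14. -13.]
L 60 32 [-14. -12. -11.]
L 70 25 [-13. -11.  -9.]
L 80 30 [-13. -11.  -9.]
L 90 23 [-10.  -9.  -8.]
```

The feet are butted on the pad (force rising). I ease off, let the portal settle upright, and open and rise.

```bash
python3 -m jog '[[[-3,0,0],0,218],[[-5,1,0],0,212],[[-6,1,0],0,206],[[-6,1,0],0,195],[[-6,1,0],0,180]]';python3 -m jog '[[[0,0,0],0,120],[[0,0,0],0,0],[[0,0,0],0,0],[[0,0,0],0,0],[[0,0,60],0,0]]';python3 -m jog '[[[0,0,0],0,0],[[0,0,40],0,0]]'
python3 - <<'E'
from h import *
s=snapshot("scene");prof(s)
s=snapshot("wrist");P=cr(crown(s));r=cv2.minAreaRect(P[:,:2].astype(np.float32));print(r,np.median(P[:,2]))
E
```

```text
t: 7.95
eef_pos: [0.4822, -0.0745, 0.1009]
orientation: [0.0, -0.662, 0.749, -0.0]
ft_force: [-0.6, 1.0, -0.2]
grip_width: 0.0252
grip_force: 0.2
t: 8.57
eef_pos: [0.4793, -0.0748, 0.1579]
orientation: [-0.004, -0.662, 0.75, 0.002]
ft_force: [1.6, 0.4, -0.0]
grip_width: 0.0854
grip_force: 0.0
t: 8.82
eef_pos: [0.4803, -0.0746, 0.1994]
orientation: [-0.002, -0.662, 0.75, 0.001]
ft_force: [1.0, -1.2, -0.1]
grip_width: 0.0852
grip_force: 0.0
R 10 35 [-28. -25. -14.]
R 14 21 [-27. -22. -12.]
R 20 38 [-23. -22. -12.]
R 30 42 [-23. -22. -15.]
R 40 40 [-23. -22. -16.]
R 50 46 [-23. -21. -16.]
R 60 42 [-24. -22. -20.]
R 70 43 [-24. -22. -16.]
R 80 45 [-24. -22. -15.]
R 90 47 [-24. -22. -16.]
R 100 37 [-23. -22. -20.]
R 110 26 [-23. -20. -14.]
L 10 23 [-27. -24. -19.]
L 14 13 [-23. -20.  22.]
L 20 24 [-21. -20. -16.]
L 30 29 [-21. -20. -17.]
L 40 22 [-21. -20. -19.]
L 50 23 [-21. -19. -18.]
L 60 25 [-21. -20. -18.]
L 70 25 [-21. -20. -18.]
L 80 29 [-21. -20. -18.]
L 90 26 [-21. -20. -18.]
L 100 22 [-21. -20. -18.]
L 110 14 [-21. -20. -17.]
((-14.956891059875488, 1.1784439086914062), (127.22200012207031, 14.2883882522583), 88.61009979248047) 120.25193474610941
```

The portal stands upright at x≈-15, y≈1, 0.02 rad off square. Next I turn the open gripper across, behind the crown.

```bash
python3 -m jog '[[[-42,2,0],-0.18,0],[[-42,2,0],-0.36,0],[[-42,2,0],-0.54,0],[[-42,2,0],-0.72,0],[[-42,2,0],-0.9,0]]'; python3 -m jog '[[[0,0,0],-0.18,0],[[0,0,0],-0.36,0],[[0,0,0],-0.54,0],[[0,0,0],-0.67,0],[[0,0,0],-0.67,0]]';python3 -m jog '[[[0,0,-50],0,0],[[0,0,-94],0,0],[[0,0,-94],0,0]]'
```

```text
t: 9.55
eef_pos: [0.4397, -0.0725, 0.2003]
orientation: [-0.0, -0.267, 0.964, 0.0]
ft_force: [0.8, -0.5, 0.4]
grip_width: 0.0857
grip_force: 0.0
t: 10.18
eef_pos: [0.4398, -0.0725, 0.2004]
orientation: [-0.0, 0.061, 0.998, 0.0]
ft_force: [0.7, 0.1, -1.0]
grip_width: 0.0854
grip_force: 0.0
t: 10.55
eef_pos: [0.4377, -0.0731, 0.1045]
orientation: [-0.003, 0.06, 0.998, -0.001]
ft_force: [-0.1, -0.2, 0.4]
grip_width: 0.0857
grip_force: 0.0
```

```bash
python3 -m jog '[[[8,-1,0],0,0],[[13,-2,0],0,0],[[18,-2,0],0,0],[[22,-3,0],0,0],[[26,-3,0],0,0]]';python3 -m jog '[[[4,0,0],0,0],[[8,-1,0],0,0],[[12,-1,0],0,0],[[16,-2,0],0,0],[[20,-2,0],0,0]]';python3 -m jog '[[[4,0,0],0,0],[[4,0,0],0,0],[[4,0,0],0,0]]'
python3 - <<'E'
from h import *
s=snapshot("scene");prof(s)
E
```

```text
t: 11.18
eef_pos: [0.4663, -0.0756, 0.1072]
orientation: [0.0, 0.061, 0.998, 0.0]
ft_force: [-0.1, -0.4, 0.4]
grip_width: 0.0853
grip_force: 0.1
t: 11.8
eef_pos: [0.4863, -0.0776, 0.1069]
orientation: [-0.0, 0.061, 0.998, -0.0]
ft_force: [0.3, -0.1, 0.1]
grip_width: 0.0855
grip_force: 0.0
t: 12.18
eef_pos: [0.4899, -0.0775, 0.1069]
orientation: [-0.0, 0.061, 0.998, 0.0]
ft_force: [-0.4, 0.9, -0.4]
grip_width: 0.0855
grip_force: 0.0
R 10 9 [-4. -3. -2.]
R 14 14 [-4. -2. -1.]
R 20 91 [-4. 17. 39.]
R 30 51 [-5. 12. 38.]
R 110 32 [-6. -2.  6.]
L 10 9 [-4. -2. -2.]
L 14 10 [-4. -3. -2.]
L 20 82 [-4. 15. 38.]
L 30 50 [-3.  9. 33.]
L 100 21 [-8.  1.  9.]
L 110 35 [-9. -0.  8.]
```

```bash
python3 -m jog '[[[0,0,60],0,0],[[20,0,120],0,120],[[40,0,150],0,255],[[40,0,150],0,255],[[40,0,150],0,255]]'
python3 - <<'E'
from h import *
s=snapshot("wrist");cv2.imwrite("pics/wrist4.png",s["image"]);C=cr(cloud(s))
m=(s["depth"]>0)&(s["image"].max(-1)<75)&(C[...,0]>-30)&(C[...,0]<122)&(abs(C[...,1])<74)&(C[...,2]>20)&(C[...,2]<45)
k,l,st,_=cv2.connectedComponentsWithStats(m.astype(np.uint8));b=l==1+np.argmax(st[1:,4]);P=C[b]
print(b.sum(),cv2.minAreaRect(P[:,:2].astype(np.float32)),np.percentile(P,[1,50,99],axis=0).round(1))
R,_=red(s);print(len(R),cr(R).mean(0).round(1),cr(R).max(0).round(1),cr(R).min(0).round(1))
E
```

```text
t: 12.85
eef_pos: [0.5292, -0.0775, 0.256]
orientation: [-0.001, 0.061, 0.998, 0.0]
ft_force: [-0.8, -0.4, -0.0]
grip_width: 0.0121
grip_force: 0.0
6720 ((54.79566192626953, 0.732696533203125), (126.98987579345703, 116.43907928466797), 89.82849884033203) [[-3.100e+00 -6.010e+01  2.190e+01]
 [ 6.730e+01  1.000e-01  2.800e+01]
 [ 1.108e+02  6.140e+01  3.440e+01]]<stdin>:6: RuntimeWarning: Mean of empty slice.
  ret = um.true_divide(
Traceback (most recent call last):
ValueError: zero-size array to reduction operation maximum which has no identity
```

View pics/wrist4.png

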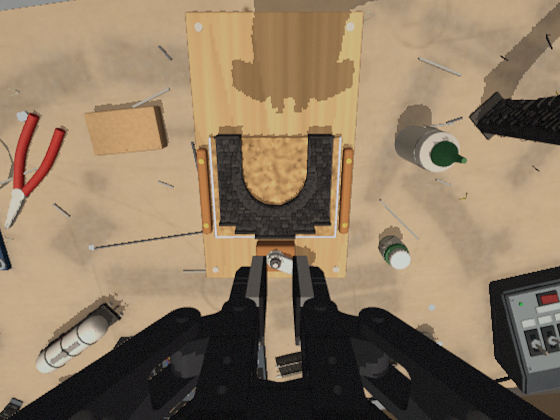

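The portal (216-330, 135-235) lies flat and square inside the white lines. The arm and knob are under the fingers. Next I work out the arc for pushing the knob, turning the tool with it.

```bash
python3 - <<'E'
from h import *
st=get_state();p=st["eef_pos"][:2]*1000;print(p,st["grip_width"],st["joint_pos"].round(2))
c,q=np.cos(A),np.sin(A);R=np.array([[c,-q],[q,c]])
def pose(j,d):
    th=np.pi/2+j;v=np.array([140,0])+38*np.array([np.cos(th),np.sin(th)])-d*np.array([-np.sin(th),np.cos(th)])
    return O*1000+R@v, th+np.pi/2-np.pi
S,s0=pose(-.37,28);print("start shift",(S-p).round(1),s0-0)
for j in np.append(np.arange(-.37,1.5,.17),1.52):
    P,a=pose(j,16.5);print(round(j,2),(P-S).round(0),round(a-s0,2))
E
```

```text
[528.91456212 -77.53564744] 0.004733275052408068 [ 0.22  0.12 -0.29 -0.   -1.16 -1.91]
start shift [140.7   2.7] -0.3700000000000001
-0.37 [-10.   5.] 0.0
-0.2 [-15.  10.] 0.17
-0.03 [-21.  15.] 0.34
0.14 [-27.  18.] 0.51
0.31 [-34.  20.] 0.68
0.48 [-41.  21.] 0.85
0.65 [-48.  21.] 1.02
0.82 [-55.  19.] 1.19
0.99 [-61.  17.] 1.36
1.16 [-67.  13.] 1.53
1.33 [-72.   8.] 1.7
1.52 [-77.   2.] 1.89
```

```bash
python3 -m jog '[[[60,1,0],-0.17,255],[[120,2,0],-0.34,255],[[141,3,-20],-0.37,255],[[141,3,-80],-0.37,255],[[141,3,-130],-0.37,255]]' && python3 -m jog '[[[0,0,-30],0,255],[[0,0,-55],0,255],[[0,0,-65],0,255],[[0,0,-65],0,255]]'
python3 - <<'E'
from h import *
s=snapshot("scene");cv2.imwrite("pics/c5.png",cv2.resize(s["image"][170:310,270:430],(640,560)))
E
```

```text
t: 13.52
eef_pos: [0.6695, -0.0745, 0.1233]
orientation: [-0.002, 0.244, 0.97, -0.0]
ft_force: [0.4, -0.1, -0.6]
grip_width: -0.0003
grip_force: 0.0
t: 14.02
eef_pos: [0.6703, -0.0746, 0.0611]
orientation: [-0.001, 0.244, 0.97, -0.0]
ft_force: [-0.0, -0.4, -0.4]
grip_width: -0.0
grip_force: 0.0
```

View pics/c5.png

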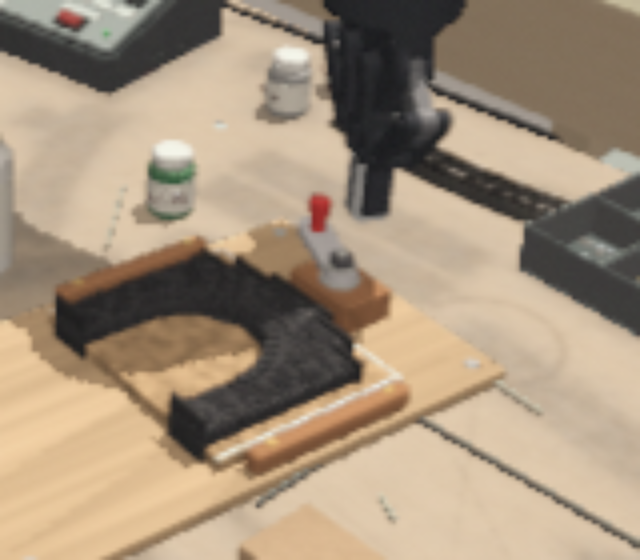

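The fingers (370,190) are just behind the red knob (320,210), and the portal lies flat. Now I push along the arc.

```bash
python3 -m jog '[[[-10,5,0],0,255],[[-15,10,0],0.17,255],[[-21,15,0],0.34,255],[[-27,18,0],0.51,255],[[-34,20,0],0.68,255]]' && python3 -m jog '[[[-7,1,0],0.17,255],[[-14,1,0],0.34,255],[[-21,-1,0],0.51,255],[[-27,-3,0],0.68,255],[[-33,-7,0],0.85,255]]' && python3 -m jog '[[[-5,-5,0],0.17,255],[[-10,-11,0],0.36,255],[[-10,-11,0],0.36,255]]'
python3 - <<'E'
from h import *
s=snapshot("scene");cv2.imwrite("pics/c6.png",cv2.resize(s["image"][170:310,270:430],(640,560)))
R,_=red(s);r=cr(R).mean(0);print(len(R),r,np.arctan2(r[1],r[0]-140)-np.pi/2)
E
```

```text
t: 14.7
eef_pos: [0.6372, -0.0537, 0.0634]
orientation: [0.001, -0.096, 0.995, 0.0]
ft_force: [0.6, 1.1, 0.4]
grip_width: 0.0003
grip_force: 0.6
t: 15.32
eef_pos: [0.6039, -0.0609, 0.0633]
orientation: [0.001, -0.498, 0.867, -0.0]
ft_force: [-0.1, 1.7, 0.4]
grip_width: 0.0
grip_force: 0.5
t: 15.7
eef_pos: [0.5938, -0.0724, 0.0631]
orientation: [0.001, -0.643, 0.766, -0.0]
ft_force: [-0.4, 0.3, -0.5]
grip_width: 0.0
grip_force: 0.0
33 [98.36050101 -2.37820238 50.93542882] -4.655336864560781
```

View pics/c6.png

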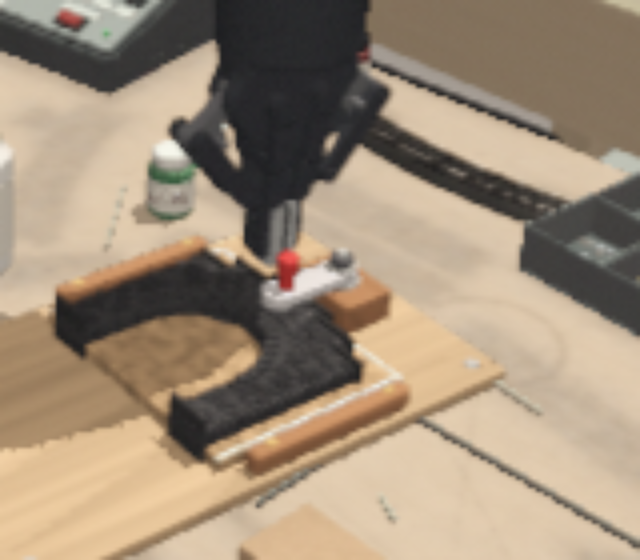

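The knob (288,270) has swung over the crown and the joint reads about 1.57. I back off, rise, check and hand in.

```bash
python3 -m jog '[[[1,10,0],0,255],[[2,18,0],0,255],[[2,18,60],0,255],[[2,18,120],0,255],[[2,18,120],0,255]]'; python3 -m jog '[[[0,0,0],0,255],[[0,0,0],0,255],[[0,0,0],0,255],[[0,0,0],0,255]]'
python3 - <<'E'
from h import *
s=snapshot("scene");R,_=red(s);r=cr(R).mean(0);print(len(R),r,np.arctan2(r[1],r[0]-140)%6.283-np.pi/2)
C=cr(cloud(s));m=(s["depth"]>0)&(s["image"].max(-1)<75)&(C[...,0]>-30)&(C[...,0]<122)&(abs(C[...,1])<74)&(C[...,2]>20)&(C[...,2]<45)
print(cv2.minAreaRect(C[m][:,:2].astype(np.float32)))
print(close_job())
E
```

```text
t: 16.38
eef_pos: [0.5992, -0.0535, 0.1876]
orientation: [0.004, -0.643, 0.766, -0.003]
ft_force: [-0.0, -0.6, -1.5]
grip_width: -0.0
grip_force: 0.0
t: 16.88
eef_pos: [0.5958, -0.0545, 0.1812]
orientation: [-0.001, -0.643, 0.766, 0.0]
ft_force: [-0.3, 1.0, -1.0]
grip_width: -0.0002
grip_force: 0.0
32 [98.38349537 -2.19896782 50.91378808] 1.6234007672352355
((54.93718719482422, -1.7128372192382812), (120.12870025634766, 125.79915618896484), 0.3359948396682739)
the job is handed in; nothing more can be done
None
```

The job is handed in, verdict not shown: the last camera measurements had the portal flat and square inside the white lines and the hold-down arm over its crown (joint about 1.6 rad), and nothing was lifted. I slid it by straddling the crown loosely with both fingers, because the gripper body would have hit the crown in a low push, and at the pad edge the finger force briefly reached 26 N.

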